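# Tip an angle bracket onto its blue leg and push it home in the locating square

## Robot

A 6-joint arm with a two-finger parallel gripper is mounted at the origin on a cart in front of the work surface, level with it; the furniture and walls round the work are solid. World frame = base frame: x ahead of the robot, y to its left, z up, the work surface at z = 0. Lengths are in m, angles in rad, forces in N, time in s.
With the tool pointing down it reaches from about 0.375 to 0.975 m from the base axis. Payload 3.8 kg.
Tool frame: the origin (TCP) lies midway between the tips of the shut fingers; the grasp point (between the pads) lies 19 mm behind it; z points along the fingers, y is the line along which they close (so a half turn about z gives the same grasp; the last joint's range is limited). The gripper opens to 88 mm and grips with 3 to 60 N. Pads are 18 mm wide; open, the fingers measure 123 mm over their backs; the gripper's body (75 mm by 187 mm) begins 45 mm behind the grasp point.
Start: joints at [1.282, 0.264, 1.604, -0, 1.274, -0.037], TCP at [0.168, 0.654, 0.207] pointing down, gripper open.
Joint ranges: [-2.63, 2.63], [-0.94, 2.18], [0.31, 2.57], [-1.31, 4.45], [0, 2.66], [-2.55, 2.55]. Speed limits (rad/s): [2.57, 2.57, 3.14, 3.14, 3.14, 3.14].

## Interface

Orientations are given as a rotation vector (axis times angle).
In Python, from cell import manip, inverse_kinematics, cams, order gives the robot as it stands. Calls block until the motion is done:
- manip.move_pose(position, orientation): joint-space move of the TCP to a pose.
- manip.move_linear(position, rate=0.15, rot=None): straight line of the TCP; rot=None keeps the orientation; rate is the mean speed in m/s.
- manip.set_joints(angles): joint-space move.
- manip.set_gripper(opening, force=None): finger opening in m; force is the grip in N (None keeps the last); returns when the fingers have stopped.
- manip.dwell(seconds).
- inverse_kinematics(position, orientation): joint angles nearest the present ones, or None.
- manip.state(): the state.
- cams.capture(name): name is "scene" or "top" or "wrist"; returns a dict with "image" (400x640x3 uint8, blue, green, red), "z_map" (400x640 float32, m along the optical axis (not along the pixel's ray), 0 where there is no reading), "intrinsics" (3x3 intrinsics, pixels), "k1" (the pictures are not rectified: a ray, as slopes to the right and down, at radius r is drawn at 1 + k1 r^2 times it, then the intrinsics apply), "position" and "orientation" of the camera in the world; the wrist camera has in their place "T_tool_cam" (4x4, takes a point from camera to tool coordinates, whose origin is the TCP and whose axes are the flange's). Camera axes: x right, y down, z forward; pixel columns grow to the right and rows downward; lengths in m; the calibration is good to about 2 mm. A picture is of the moment at which its call begins: read the wrist's pose just before it.
A pose or a line that the arm cannot do raises manip.IKError and nothing moves.
- order.close_job(): hands the job in; it is judged then, once.
The state is a dict: "clock": time; "joint_pos": joint angles; "joint_velocities": joint speeds; "tau": joint torques, N m; "tool_pos": TCP position; "tcp_rot": TCP orientation; "contact_force": force on the tool from outside, world axes, zero at the start; "moment": the same for the moment, N m; "gripper_width": finger opening in m; "grasp_force": force on a finger pad.
Only numpy, scipy, OpenCV 4.12 (cv2) and the standard library are available. Lean on these libraries where they do the work, as an engineer would, in place of code of your own. Each camera call takes 0.05 s, during which the arm holds its last target. There are 200 camera calls.

## Task

Take the red screwdriver out of the locating square and lay it down on the bench to the right of the blue vice, between it and the white clamp fixture. Tip the angle bracket over its corner, without lifting that corner off the bench, so that it lies on its blue leg with the bare leg upright, and push it fully home in the square, flush against both bars. Leave the two bottles and the screw dish where they stand.

Things in the scene. Friction and masses are not known exactly. Their poses are not given: they have to be found in the camera images.
- square: Aluminium locating square fixed to the bench: two bars, 20 mm wide, 14 mm high. Origin: inner corner at bench height; x roughly away from the robot, z up. Far bar: inner face at x = 0, from y = -120 to +20 mm. Left bar: inner face at y = 0, from x = -130 to 0 mm. The pocket is the bare bench at x < 0, y < 0.
- bracket: Loose L-shaped bracket, 0.2 to 0.4 kg, 70 mm wide (y +-35), 8 mm thick. Origin: middle of the outer corner edge. At the start the bare leg (80 mm long from the outer corner, brass inserts) lies on the bench along its +x, roughly the square's +x, and the blue leg (95 mm) stands along +z. Tip it towards its -x: then its x axis points up and the blue leg lies on the bench.
- blue_edge (a point): Middle of the free end of the bracket's blue leg, 95 mm from the outer corner. Friction with the bench is about 0.5 or more, so the bracket tips when the blue leg is pushed near this end; it falls over by itself beyond about 36 degrees.
- home (a point): Fixed point on the far bar's inner face, 35 mm from the left bar, at bench height: where the bracket's origin is when home. Then the outer face of the upright bare leg is against the far bar, the bracket's +y side edge against the left bar, and the blue leg lies along the square's -x.
- screwdriver: Red screwdriver, 165 mm long along its y, 60 g, lying in the pocket along the left bar. The origin is the middle of its length, on the underside; the handle, 21 mm thick and 21 mm high, reaches from y = -8 to +82 mm, the thin steel shaft (5 mm, 11 mm above the bench) from y = -82 to -8 mm. The handle points roughly towards the robot.
- board_vice: Blue board vice fixed to the bench, about 70 mm wide (world y), 190 mm long (world x), 60 mm high; origin near its middle, at bench height. The bench from 60 to 280 mm to the right of its origin (smaller world y), up to the white clamp fixture, is free, from the bench's front edge to the brush: the screwdriver goes there.
- flux_bottle: Yellow bottle with orange nozzle, 38 mm in diameter, 99 mm high, loose; origin at the middle of its underside. Leave it alone.
- glue_bottle: White bottle with red nozzle, 40 mm in diameter, 128 mm high, loose; origin at the middle of its underside. Leave it alone. The two bottles may have swapped places: one is beyond the far bar, one is beside the near end of the left bar.
- screw_dish: Round steel dish, 66 mm in diameter, 18 mm high, loose, beyond the corner of the square; origin at the middle of its underside. Leave it alone.
Mind the look-alikes: they are no part of the job. There is more than one size of the bracket; the job needs the larger.

How it is judged:
On the way:
1. the bracket is tipped onto its blue leg (angle between bracket's own x axis and vertical below 0.12 rad and height (world z) of bracket below 0.01 m), for 0.2 s.
At the end, for the whole second after the job is handed in: Bracket at rest on its blue leg (bare leg upright within 0.06 rad), within 5 mm of both bars and square to them within 0.06 rad; screwdriver lying flat and still on the bench right of the vice (world y of its middle -0.36 to -0.08) (angle between bracket's own x axis and vertical below 0.06 rad and x of bracket in the frame of square between -0.005 and 0.004 m and y of bracket in the frame of square between -0.04 and -0.031 m and angle between the y axis of bracket and the y axis of square, either way round below 0.06 rad and height (world z) of bracket below 0.005 m and linear speed of each of bracket, screwdriver below 0.01 m/s and world y of screwdriver between -0.36 and -0.08 m and height (world z) of screwdriver between -0.01 and 0.015 m and angle between screwdriver's own y axis and vertical between 1.42 and 1.72 rad); the robot touches nothing.
It fails at once if the bracket's outer corner is lifted off the bench (over 20 mm) (height (world z) of bracket above 0.02 m).
It fails at once if the flux bottle is disturbed (moved over 20 mm or tipped) (distance of flux_bottle from where it was at the start of the episode above 0.02 m or angle between flux_bottle's own z axis and vertical above 0.4 rad).
It fails at once if the glue bottle is disturbed (moved over 20 mm or tipped) (distance of glue_bottle from where it was at the start of the episode above 0.02 m or angle between glue_bottle's own z axis and vertical above 0.4 rad).
It fails at once if the screw dish is disturbed (moved over 20 mm) (distance of screw_dish from where it was at the start of the episode above 0.02 m).
It also fails if it takes over 72 s, if anything falls off the work surface, if the arm or the gripper's body presses on something with over 40 N, if the wrist force passes 120 N, or if a joint passes its speed limit or range.

## Working session

There is one attempt and no reset: what is moved stays moved. The work goes in short steps, each a Python script; the robot and the scene stay as the last script left them, time stands still between calls to the robot, and variables do not carry over. Pictures are saved under pics/ and viewed, at most 10 in all, crops included, and the job is handed in when it is done.

```bash
ls; mkdir -p pics
cat > h.py <<'E'
import numpy as np, cv2
from scipy.spatial.transform import Rotation as R
from cell import manip, inverse_kinematics, cams, order
def cap(n):
    s=manip.state(); d=cams.capture(n)
    if n=="wrist":
        T=np.eye(4); T[:3,:3]=R.from_rotvec(s["tcp_rot"]).as_matrix(); T[:3,3]=s["tool_pos"]
        d["T"]=T@np.array(d["T_tool_cam"])
    else:
        o=np.array(d["orientation"]); T=np.eye(4)
        T[:3,:3]=o if o.shape==(3,3) else R.from_rotvec(o).as_matrix(); T[:3,3]=d["position"]; d["T"]=T
    return d
def dist(d): return np.array([d["k1"],0,0,0,0],float)
def slopes(d,px):
    K=np.array(d["intrinsics"]); 
    q=(np.array(px,float).reshape(-1,2)-K[:2,2])/np.array([K[0,0],K[1,1]]); p=q.copy()
    for _ in range(30): p=q/(1+d["k1"]*(p**2).sum(1,keepdims=True))
    return p
def rays(d,px):
    p=slopes(d,px); v=np.c_[p,np.ones(len(p))]@d["T"][:3,:3].T
    return d["T"][:3,3],v
def atz(d,px,z):
    o,v=rays(d,px); return o+v*((z-o[2])/v[:,2])[:,None]
def bydepth(d,px):
    o,v=rays(d,px); z=np.array([d["z_map"][int(round(b)),int(round(a))] for a,b in px]); return o+v*z[:,None]
def cloud(d):
    px=np.stack(np.meshgrid(np.arange(640),np.arange(400)),-1).reshape(-1,2)
    o,v=rays(d,px); z=d["z_map"].reshape(-1); return (o+v*z[:,None]).reshape(400,640,3)
def proj(d,P):
    P=np.array(P,float).reshape(-1,3); c=(P-d["T"][:3,3])@d["T"][:3,:3]; s=c[:,:2]/c[:,2:]
    s=s*(1+d["k1"]*(s**2).sum(1,keepdims=True)); K=np.array(d["intrinsics"])
    return s*[K[0,0],K[1,1]]+K[:2,2]
def down(psi): # tool z down, tool y (closing) at world angle psi
    y=np.array([np.cos(psi),np.sin(psi),0]); z=np.array([0,0,-1.]); x=np.cross(y,z)
    return R.from_matrix(np.c_[x,y,z]).as_rotvec()
E
python3 - <<'E'
from h import *
import pickle
for n in("scene","top","wrist"):
    d=cap(n); cv2.imwrite(f"pics/{n}0.png",d["image"]); pickle.dump(d,open(f"{n}0.pkl","wb"))
    print(n,d["T"].round(3).tolist(),d["k1"],d["intrinsics"])
print(manip.state())
E
```

```text
pics
scene [[0.552, -0.515, 0.656, 0.065], [-0.834, -0.321, 0.449, -0.21], [-0.021, -0.795, -0.607, 0.604], [0.0, 0.0, 0.0, 1.0]] 0.030653545590951143 [[371.23683792   0.         320.58762681]
 [  0.         371.23683792 200.61633943]
 [  0.           0.           1.        ]]
top [[0.021, -0.995, 0.102, 0.506], [-1.0, -0.022, -0.005, 0.143], [0.007, -0.102, -0.995, 1.174], [0.0, 0.0, 0.0, 1.0]] -0.1291689163418471 [[497.43872036   0.         321.3282312 ]
 [  0.         497.43872036 202.34417159]
 [  0.           0.           1.        ]]
wrist [[0.25, 0.921, 0.299, 0.089], [0.968, -0.237, -0.08, 0.672], [-0.003, 0.31, -0.951, 0.382], [0.0, 0.0, 0.0, 1.0]] -0.06868304759415791 [[335.16267728   0.         327.97747043]
 [  0.         335.16267728 199.89233569]
 [  0.           0.           1.        ]]
{'clock': 0.15, 'joint_pos': array([ 1.28215056e+00,  2.64551445e-01,  1.60505754e+00,  1.56746968e-05,
        1.27370920e+00, -3.68882148e-02]), 'joint_velocities': array([ 0.00045929, -0.00401155, -0.00277581,  0.00038886,  0.00160826,
       -0.00043597]), 'tau': array([ 3.26715262e-04, -5.02844381e+01, -3.57472980e+01,  7.29467813e-02,
        2.49013421e-02, -1.16498686e-04]), 'tool_pos': array([0.16796246, 0.65314129, 0.20629488]), 'tcp_rot': array([-3.94386359e-01, -3.11644139e+00,  2.67056046e-03]), 'contact_force': array([-0.20558455, -0.79105807, -0.25524354]), 'moment': array([ 0.00896619,  0.0164879 , -0.00399287]), 'grasp_force': 0.0, 'gripper_width': 0.08822833195408275}
```

View pics/scene0.png

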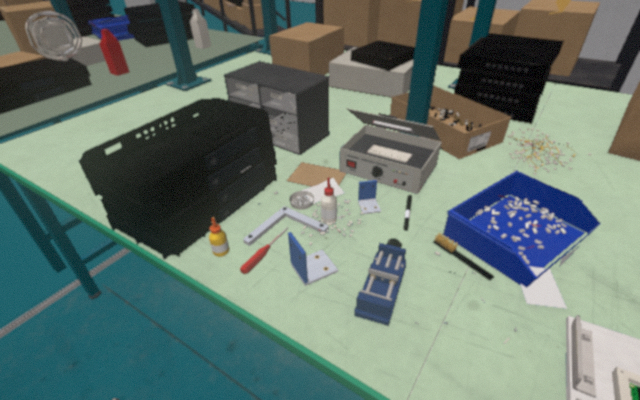

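View pics/top0.png

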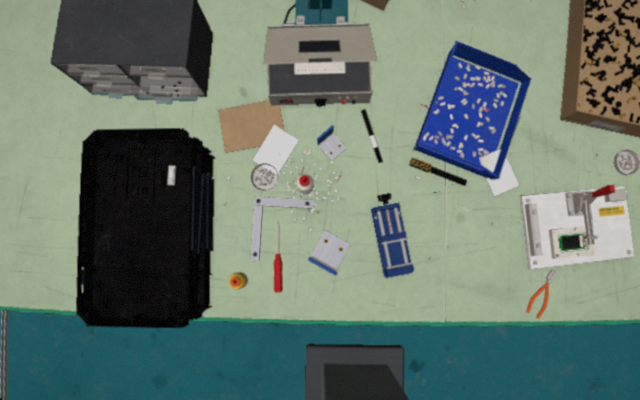

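The larger bracket is at scene (310,258) and top (328,252), in front of the square. The look-alike is the smaller one at scene (368,198) and top (330,142), behind the glue bottle. The job needs the front one, which is larger and has its blue leg towards the robot. Also in the top view: screwdriver (278,260), square corner (257,202), flux bottle (237,282), glue bottle (305,183), dish (264,176), vice (393,240). I'll enlarge to confirm.

Run:
```python
import pickle,cv2
d=pickle.load(open("top0.pkl","rb")); c=d["image"][188:300,222:362]; cv2.imwrite("pics/topcrop.png",cv2.resize(c,None,fx=5,fy=5,interpolation=cv2.INTER_CUBIC))
d=pickle.load(open("scene0.pkl","rb")); c=d["image"][175:290,200:390]; cv2.imwrite("pics/scenecrop.png",cv2.resize(c,None,fx=4,fy=4,interpolation=cv2.INTER_CUBIC))
```

```text
(no output)
```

View pics/topcrop.png

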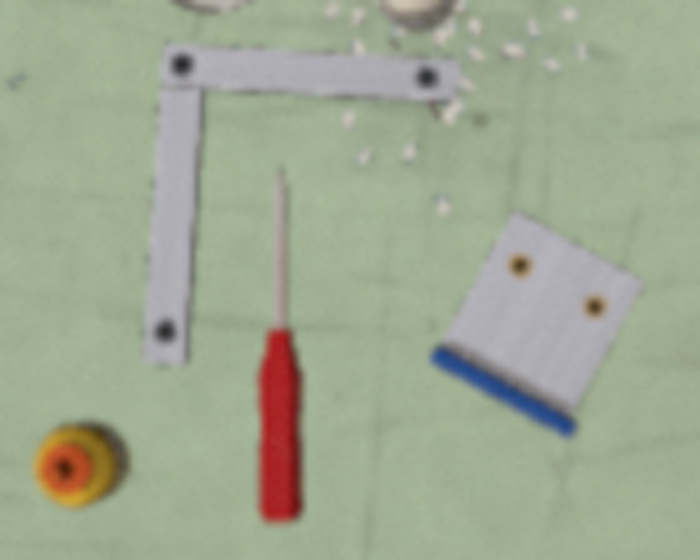

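View pics/scenecrop.png

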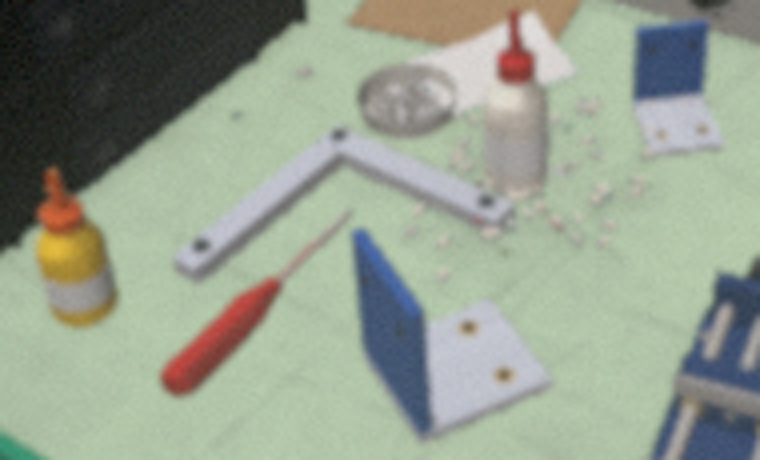

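The crop confirms it: the front bracket has its blue leg standing on the side nearest the robot and two brass inserts (top crop (520,265) and (594,306)), so it is the larger one. The second bracket in the scene crop at (670,85) is smaller. Next I'll triangulate.

```bash
cat > m.py <<'E'
from h import *
import pickle
t=pickle.load(open("top0.pkl","rb")); s=pickle.load(open("scene0.pkl","rb"))
tp=lambda u,v:((u+.5)/5-.5+222,(v+.5)/5-.5+188)
sp=lambda u,v:((u+.5)/4-.5+200,(v+.5)/4-.5+175)
def tri(a,b):
    A=[];B=[]
    for d,p in((t,a),(s,b)):
        o,v=rays(d,[p]); v=v[0]/np.linalg.norm(v[0]); M=np.eye(3)-np.outer(v,v); A.append(M);B.append(M@o)
    x,r,*_=np.linalg.lstsq(np.vstack(A),np.hstack(B),rcond=None); return x,np.sqrt(r.sum())
E
python3 - <<'E'
from m import *
np.set_printoptions(precision=4,suppress=True)
for n,a,b in [("scr corner",(182,65),(340,134)),("scr far",(427,77),(487,201)),("scr near",(165,331),(201,245)),
 ("drv tip",(280,168),(350,211)),("junction",(281,330),(277,282)),
 ("blue top L",(437,355),(358,232)),("blue top R",(573,428),(420,318)),("bare far R",(641,286),(549,382)),("bare far L",(517,213),(490,303)),("ins1",(520,265),(468,328)),("ins2",(594,306),(504,375))]:
    print(n,*tri(tp(*a),sp(*b)),"depth top",bydepth(t,[tp(*a)])[0])
for n,p,z in [("oc",(165,47),.014),("far oe",(458,60),.014),("far ie",(452,100),.014),("ic",(201,90),.014),("left oe",(147,360),.014),("left ie",(185,362),.014),
 ("tip",(280,168),.011),("hand end",(281,521),.0105),("junct",(281,330),.0105),("bfR",(641,286),.008),("bfL",(517,213),.008),
 ("blueL out",(433,360),.095),("blueL in",(440,346),.095),("blueR out",(570,437),.095),("blueR in",(577,422),.095)]:
    print(n,atz(t,[tp(*p)],z)[0])
c=cloud(t)
for n,(x,y,w) in dict(glue=(305,183,3),flux=(235,281,3),vice=(393,240,20),dish=(264,177,8)).items():
    q=c[y-w:y+w,x-w:x+w].reshape(-1,3); print(n,np.median(q,0),q[:,2].max())
for n,p in dict(viceTL=(373,208),viceBR=(412,272),viceBL=(386,278),brush=(465,184),clampL=(525,200),clampBL=(529,268),edge=(440,321)).items(): print(n,bydepth(t,[p])[0])
E
```

```text
scr corner [0.6262 0.2861 0.0151] 0.00020147126393575362 depth top [0.6264 0.2861 0.0142]
scr far [0.623  0.1713 0.0141] 0.0005956773171969194 depth top [0.6228 0.1709 0.0179]
scr near [0.5013 0.2906 0.0149] 0.0012077313161387305 depth top [0.5019 0.2899 0.0157]
drv tip [0.5785 0.2404 0.0071] 0.002144176305016348 depth top [0.5797 0.2396 0.0025]
junction [0.5035 0.2364 0.0112] 0.00022870272005958865 depth top [0.5036 0.2359 0.0152]
blue top L [0.4939 0.1627 0.0927] 0.001354684831135552 depth top [0.4946 0.1619 0.0937]
blue top R [0.4638 0.1029 0.0892] 0.0009356175687249406 depth top [0.4643 0.1025 0.0913]
bare far R [0.5275 0.0689 0.0046] 0.000728789821321481 depth top [0.5278 0.0685 0.0046]
bare far L [0.5605 0.128  0.0041] 0.0010115427236022316 depth top [0.5608 0.1274 0.006 ]
ins1 [0.5359 0.1262 0.0065] 0.0012034352228622917 depth top [0.5364 0.1256 0.0095]
ins2 [0.5176 0.091  0.0062] 0.0008479857041137338 depth top [0.518  0.0906 0.0092]
oc [0.6347 0.2945 0.014 ]
far oe [0.6316 0.1566 0.014 ]
far ie [0.6127 0.159  0.014 ]
ic [0.6148 0.2768 0.014 ]
left oe [0.4882 0.2981 0.014 ]
left ie [0.4877 0.2803 0.014 ]
tip [0.5792 0.2389 0.011 ]
hand end [0.4152 0.234  0.0105]
junct [0.5036 0.2363 0.0105]
bfR [0.5277 0.0687 0.008 ]
bfL [0.5607 0.1274 0.008 ]
blueL out [0.4924 0.1636 0.095 ]
blueL in [0.4985 0.1607 0.095 ]
blueR out [0.4605 0.1038 0.095 ]
blueR in [0.467  0.1009 0.095 ]
glue [0.6599 0.1753 0.0957] 0.12018110443341512
flux [0.4429 0.3239 0.075 ] 0.09831132214772764
vice [ 0.5418 -0.0296  0.0127] 1.1737471340070655
dish [0.685  0.2759 0.0039] 1.1737471340070655
viceTL [0.615  0.0158 0.012 ]
viceBR [ 0.4664 -0.0803 -0.0027]
viceBL [ 0.4515 -0.0186 -0.0022]
brush [ 0.6781 -0.2066  0.0058]
clampL [ 0.6413 -0.3507  0.0181]
clampBL [ 0.4791 -0.3601  0.014 ]
edge [ 0.3523 -0.1478 -0.    ]
```

```bash
cat >> h.py <<'E'
def tilt(yaw,a,s=1): # tool z leans back towards -u by a; u=heading yaw ; closing axis perpendicular to u (sign s)
    u=np.array([np.cos(yaw),np.sin(yaw),0]); z=-np.sin(a)*u-np.cos(a)*np.array([0,0,1.]); y=s*np.array([-np.sin(yaw),np.cos(yaw),0])
    return R.from_matrix(np.c_[np.cross(y,z),y,z])
def tcp(g,r): return np.array(g)+.019*r.as_matrix()[:,2]
E
python3 - <<'E'
from m import *
np.set_printoptions(precision=3,suppress=True)
c=cloud(t); q=c[130:325,80:213].reshape(-1,3); q=q[t["z_map"][130:325,80:213].ravel()>0]; print("case",np.percentile(q,[1,99],axis=0), q[:,2].max())
print("case right edge tall", q[q[:,2]>.05][:,1].min())
for s_ in(1,-1):
  for g,yaw in[((.494,.2366,.024),-.1),((.494,.2366,.25),-.1),((.5,-.2,.25),-.1),((.5,-.2,.024),-.1)]:
    for a in(.6,.785):
      r=tilt(yaw,a,s_); print(s_,g,a,inverse_kinematics(tcp(g,r),r.as_rotvec()))
for p in [(.168,.653,.40)]: print(inverse_kinematics(p,manip.state()["tcp_rot"]))
E
```

```text
case [[ 0.355  0.386 -0.003]
 [ 0.78   0.629  0.202]] 0.2078507667953211
case right edge tall 0.38124301809177863
1 (0.494, 0.2366, 0.024) 0.6 [ 0.269  0.597  1.66   0.207  1.454 -1.286]
1 (0.494, 0.2366, 0.024) 0.785 [ 0.246  0.719  1.547  0.242  1.629 -1.307]
1 (0.494, 0.2366, 0.25) 0.6 [ 0.269  0.38   1.523  0.211  1.801 -1.213]
1 (0.494, 0.2366, 0.25) 0.785 [ 0.246  0.494  1.441  0.261  1.949 -1.223]
1 (0.5, -0.2, 0.25) 0.6 [-0.339  0.393  1.506 -0.139  1.827 -1.805]
1 (0.5, -0.2, 0.25) 0.785 [-0.324  0.511  1.416 -0.172  1.981 -1.8  ]
1 (0.5, -0.2, 0.024) 0.6 [-0.339  0.607  1.644 -0.135  1.478 -1.757]
1 (0.5, -0.2, 0.024) 0.785 [-0.324  0.733  1.521 -0.158  1.658 -1.744]
-1 (0.494, 0.2366, 0.024) 0.6 [0.269 0.597 1.66  0.207 1.454 1.856]
-1 (0.494, 0.2366, 0.024) 0.785 [0.246 0.719 1.547 0.242 1.629 1.835]
-1 (0.494, 0.2366, 0.25) 0.6 [0.269 0.38  1.523 0.211 1.801 1.929]
-1 (0.494, 0.2366, 0.25) 0.785 [0.246 0.494 1.441 0.261 1.949 1.918]
-1 (0.5, -0.2, 0.25) 0.6 [-0.339  0.393  1.506 -0.139  1.827  1.337]
-1 (0.5, -0.2, 0.25) 0.785 [-0.324  0.511  1.416 -0.172  1.981  1.342]
-1 (0.5, -0.2, 0.024) 0.6 [-0.339  0.607  1.644 -0.135  1.478  1.385]
-1 (0.5, -0.2, 0.024) 0.785 [-0.324  0.733  1.521 -0.158  1.658  1.397]
[ 1.282  0.214  1.32   0.     1.609 -0.037]
```

Run:
```python
from h import *
np.set_printoptions(precision=4,suppress=True)
st=manip.state
manip.move_linear((.168,.653,.40),rate=.3)
r=tilt(-.1,.785); rv=r.as_rotvec(); g=np.array([.494,.2366,.024])
manip.set_gripper(.038,20)
manip.move_pose(tcp(g+[0,0,.35],r),rv); manip.move_linear(tcp(g+[0,0,.12],r),rate=.3)
print(st()["clock"],st()["contact_force"])
manip.move_linear(tcp(g+[0,0,.03],r),rate=.15); print(st()["contact_force"])
manip.move_linear(tcp(g,r),rate=.06); print(st()["contact_force"],st()["tool_pos"])
manip.set_gripper(0,20); s=st(); print(s["gripper_width"],s["grasp_force"],s["contact_force"],s["clock"])
if s["gripper_width"]>.01:
    manip.move_linear(tcp(g+[0,0,.2],r),rate=.15); s=st(); print(s["gripper_width"],s["grasp_force"],s["contact_force"],s["clock"])
    d=cap("scene"); c=d["image"][120:320,180:400]; cv2.imwrite("pics/lift.png",cv2.resize(c,None,fx=2.5,fy=2.5))
```

```text
4.6917 [ 0.3268 -0.1231  0.3196]
[-0.2207  0.0646  0.4491]
[ 0.2451 -0.5652 -0.7576] [0.4804 0.2379 0.0103]
0.0005263626493360445 0.0 [0.4093 0.0289 0.0087] 6.7667
```

Run:
```python
from h import *
import pickle
d=cap("scene"); w=cap("wrist"); pickle.dump((d,w),open("miss.pkl","wb"))
a=cv2.resize(d["image"][150:300,200:400],(640,480),interpolation=cv2.INTER_CUBIC)
b=cv2.resize(w["image"],(800,500))
a=cv2.resize(a,(400,300)); b=cv2.resize(b,(400,250))
o=np.zeros((550,640,3),np.uint8); o[:300,:400]=a; 
o=np.zeros((300,800,3),np.uint8); o[:,:400]=a; o[:250,400:]=b
cv2.imwrite("pics/miss.png",o)
```

```text
(no output)
```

View pics/miss.png

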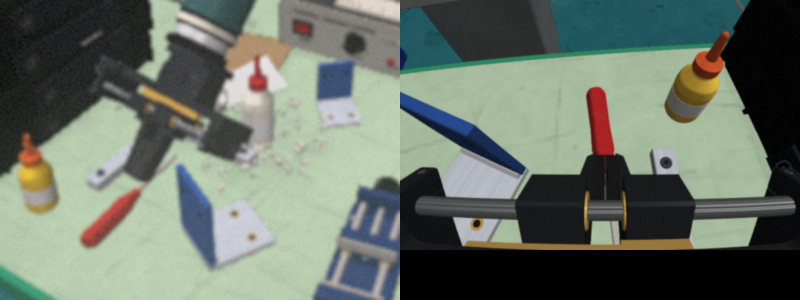

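The closed fingers are at the narrow neck, ahead of the handle's full width, and the screwdriver hasn't moved (handle end still at scene (241,272)). I'll grip about 18 mm further back with a steeper lean, staying clear of the blue leg and the flux bottle.

Run:
```python
from h import *
np.set_printoptions(precision=4,suppress=True)
st=manip.state
p=st()["tool_pos"]; manip.set_gripper(.03); manip.move_linear(p+[0,0,.11],rate=.15)
r=tilt(-.22,.91); rv=r.as_rotvec(); P=np.array([.462,.2356,.010])
manip.set_gripper(.040); manip.move_pose(P+[0,0,.12],rv)
manip.move_linear(P+[0,0,.03],rate=.15); print(st()["contact_force"])
manip.move_linear(P,rate=.06); print(st()["contact_force"],st()["tool_pos"])
manip.set_gripper(0,20); s=st(); print(s["gripper_width"],s["grasp_force"],s["contact_force"],s["clock"])
if s["gripper_width"]>.01:
    manip.move_linear(P+[0,0,.2],rate=.15); s=st(); print(s["gripper_width"],s["grasp_force"],s["contact_force"],s["clock"])
d=cap("scene"); w=cap("wrist")
o=np.zeros((300,800,3),np.uint8); o[:,:400]=cv2.resize(d["image"][120:300,190:430],(400,300)); o[:250,400:]=cv2.resize(w["image"],(400,250))
cv2.imwrite("pics/grip2.png",o)
```

```text
[-1.0795  0.1584  0.3392]
[0.2242 0.5887 0.4694] [0.4618 0.2356 0.0098]
0.00030994760293168026 0.0 [ 1.3139 -0.2687 -0.1637] 11.0583
```

View pics/grip2.png

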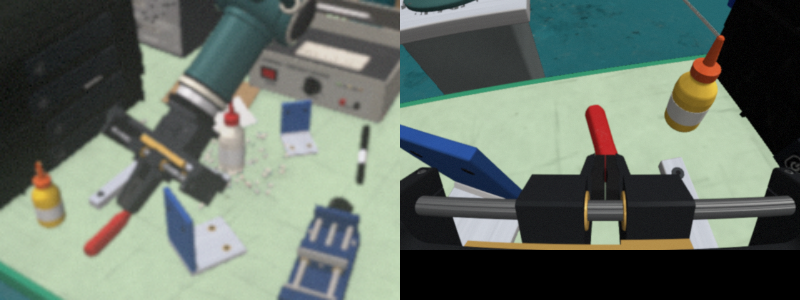

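Run:
```python
from h import *
np.set_printoptions(precision=4,suppress=True)
d=cap("scene"); w=cap("wrist"); t=cap("top"); p=manip.state()["tool_pos"]; print(p)
for n,c in(("scene",d),("wrist",w),("top",t)):
    print(n,"tcp",proj(c,p),"end",proj(c,[.4152,.234,.0105]),"junc",proj(c,[.5036,.2363,.0105]))
    im=c["image"].astype(int); m=((im[...,2]>110)&(im[...,1]<70)&(im[...,0]<80)).astype(np.uint8)
    k,l,s,ce=cv2.connectedComponentsWithStats(m)
    for i in np.argsort(-s[1:,4])[:3]+1:
        q=np.argwhere(l==i)[:,::-1]; mn,v=cv2.PCACompute(q.astype(np.float32),None,maxComponents=1)[:2]; a=(q-mn)@v[0]
        print("  red",s[i],q[a.argmin()],q[a.argmax()], bydepth(c,[q[a.argmin()],q[a.argmax()],mn[0].tolist()]).tolist() if 1 else 0)
a=cv2.resize(d["image"][190:290,220:320],(500,500),interpolation=cv2.INTER_CUBIC)
b=w["image"][130:330,250:450]; b=cv2.resize(b,(300,300)); o=np.zeros((500,800,3),np.uint8); o[:,:500]=a; o[:300,500:]=b
cv2.imwrite("pics/z.png",o)
```

```text
[0.462  0.2356 0.01  ]
scene tcp [[257.1533 256.8355]] end [[243.0012 270.5724]] junc [[269.031  245.3206]]
  red [101  32  18  43 322] [108  32] [118  74] [[1.0666436520369114, 1.6404114597760575, 0.1862243091057632], [1.0389563082620819, 1.6329657276269245, 0.00355545749950692], [1.0311580126470585, 1.628974225005159, 0.10712918589087139]]
  red [252 247  16  17  41] [266 247] [253 263] [[0.4904616923683916, 0.23316251974079888, 0.017747975489634804], [0.43934570679458357, 0.22648172196292687, 0.016071352178363973], [0.4644659721648077, 0.22848884584896928, 0.015570961180584098]]
  red [326 187   6   8  40] [328 187] [327 194] [[0.6598392927276383, 0.17549452847899444, 0.10212072610636291], [0.6531075993784724, 0.17414461260060066, 0.08654768802326573], [0.6567785118796076, 0.17223328927506454, 0.09429180417130323]]
wrist tcp [[330.9947 237.6198]] end [[312.3879 174.8626]] junc [[350.6578 307.9667]]
  red [ 299  168   49   81 2153] [305 170] [343 247] [[0.4158548018996371, 0.22942637174074837, 0.017482398973980823], [0.4807327939263981, 0.23708920164968433, 0.034516083194164215], [
[... 646 characters left out ...]
  28 186] [275 263] [281 290] [[0.482115383646571, 0.24041618235534473, 0.03208934835328647], [0.41949649371088193, 0.22669978125257007, 0.00981490539890073], [0.44987153923472145, 0.23430095064167727, 0.016091128108705055]]
  red [592 186  22  11 135] [592 194] [613 188] [[0.64925422077014, -0.4786313176481416, 0.0990703146450369], [0.6532588055074497, -0.4845714171044109, 0.17546290779169682], [0.6497322074821769, -0.4769131925349823, 0.15011766804789506]]
  red [233 280   4   4   9] [233 280] [236 282] [[0.4443456531199464, 0.3256644341255134, 0.09071933259501463], [0.4392273825389408, 0.3216078516921339, 0.07457158415970877], [0.441117694947925, 0.32408934932016853, 0.07921640056391976]]
```

View pics/z.png

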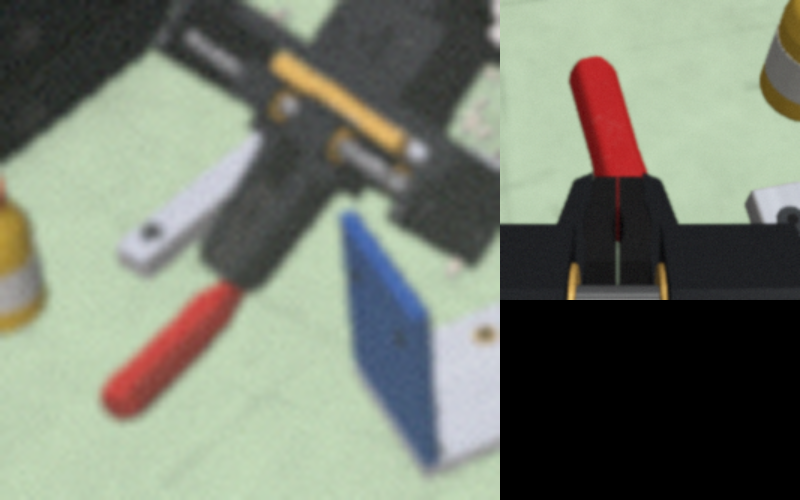

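Run:
```python
from h import *
np.set_printoptions(precision=1,suppress=True)
d=cap("scene"); w=cap("wrist"); s=manip.state(); p=s["tool_pos"]; M=R.from_rotvec(s["tcp_rot"]).as_matrix()
for x in(-.009,0,.009):
    for k in(0,.01,.02,.03,.04):
        q=p-k*M[:,2]+x*M[:,0]; print(x,k,proj(d,q)[0],proj(w,q)[0],q*1000)
g=cv2.cvtColor(w["image"],cv2.COLOR_BGR2GRAY)
print("wrist rows at col 318..342", [(c,int(np.argmax((g[200:300,c]<60)))+200) for c in (314,318,322,326,330,334,338,342,346)])
z=w["z_map"]; print("depth",(z[236:300:6,[324,337]]*1000))
h=bydepth(w,[(c,r) for r in(252,258,266,275) for c in(323,338)]); print((h-p)@M*1000)
```

```text
-0.009 0 [259.6 257.8] [331.  251.8] [467.4 234.4   2.9]
-0.009 0.01 [262.1 254. ] [331.1 260. ] [475.1 232.7   9. ]
-0.009 0.02 [264.7 250.3] [331.3 269.1] [482.8 230.9  15.2]
-0.009 0.03 [267.2 246.5] [331.5 279.3] [490.5 229.2  21.3]
-0.009 0.04 [269.7 242.8] [331.7 290.6] [498.2 227.5  27.4]
0 0 [257.2 256.8] [331.  237.7] [462.  235.6  10. ]
0 0.01 [259.7 253. ] [331.2 245.3] [469.7 233.9  16.1]
0 0.02 [262.3 249.2] [331.3 253.8] [477.4 232.1  22.3]
0 0.03 [264.9 245.4] [331.5 263.2] [485.1 230.4  28.4]
0 0.04 [267.4 241.7] [331.7 273.8] [492.8 228.7  34.5]
0.009 0 [254.7 255.8] [331.  223.1] [456.6 236.8  17.1]
0.009 0.01 [257.3 252. ] [331.2 230.1] [464.3 235.1  23.2]
0.009 0.02 [259.9 248.2] [331.4 237.8] [472.  233.4  29.4]
0.009 0.03 [262.5 244.4] [331.6 246.5] [479.7 231.6  35.5]
0.009 0.04 [265.1 240.5] [331.8 256.3] [487.4 229.9  41.6]
wrist rows at col 318..342 [(314, 223), (318, 238), (322, 247), (326, 248), (330, 248), (334, 248), (338, 248), (342, 248), (346, 245)]
depth [[182.9 182.9]
 [181.  181.9]
 [159.5 159.6]
 [154.6 154.6]
 [149.8 149.7]
 [143.1 145. ]
 [138.1 140.2]
 [137.5 134.6]
 [138.8 131. ]
 [126.5 125.7]
 [123.  122.4]]
[[  8.2  -4.1 -34.1]
 [  8.6   2.9 -35. ]
 [  8.3  -4.  -40.4]
 [  8.3   2.8 -40.2]
 [  7.9  -3.9 -46.9]
 [  8.7   2.6 -48.4]
 [  8.   -3.8 -54.6]
 [  8.3   2.4 -55.1]]
```

The wrist depth and the scene view agree that the real fingertips end about 30 mm behind the reported TCP, so both attempts closed above the handle. Before descending further I'll check where the gripper body is in tool coordinates.

Run:
```python
from h import *
np.set_printoptions(precision=0,suppress=True)
manip.set_gripper(.04)
w=cap("wrist"); s=manip.state(); p=s["tool_pos"]; M=R.from_rotvec(s["tcp_rot"]).as_matrix(); print(s["clock"],s["gripper_width"])
c=((cloud(w)-p)@M)*1000; c[w["z_map"]==0]=np.nan
for r in(235,250,265,280,295,320,350,380):
    print(r,[tuple(int(a) if a==a else None for a in c[r,k]) for k in(20,100,200,240,290,300,330,365,380,430,480,600)])
cv2.imwrite("pics/w.png",w["image"])
```

```text
12.1833 0.03999816400264263
235 [(35, -107, -77), (39, -71, -84), (-4, -81, 13), (-3, -55, 12), (-4, -25, 13), (-4, -18, 13), (4, 0, -5), (-4, 20, 13), (-4, 30, 12), (-4, 61, 13), (-4, 92, 12), (0, 161, 0)]
250 [(-12, -198, 3), (36, -68, -90), (-10, -79, 5), (-10, -54, 5), (-10, -24, 6), (-10, -18, 6), (0, 0, -14), (-10, 20, 5), (8, 22, -33), (-10, 59, 5), (-11, 90, 5), (-6, 158, -6)]
265 [(-17, -192, -4), (27, -76, -81), (-17, -77, -1), (-16, -53, -2), (-16, -23, -1), (-16, -18, -2), (-6, 0, -20), (-16, 19, -2), (7, 20, -46), (-9, 53, -15), (-17, 88, -1), (-17, 164, -3)]
280 [(33, -84, -103), (6, -96, -58), (32, -35, -99), (9, -36, -61), (-22, -23, -9), (-21, -17, -10), (-13, 0, -23), (-21, 19, -10), (6, 19, -56), (32, 25, -98), (33, 38, -100), (29, 76, -95)]
295 [(33, -78, -109), (-20, -122, -29), (32, -33, -105), (10, -33, -72), (-27, -22, -16), (-27, -17, -16), (-21, 0, -25), (-27, 18, -16), (0, 19, -58), (28, 25, -100), (33, 35, -107), (26, 75, -99)]
320 [(26, -79, -110), (33, -51, -116), (33, -29, -116), (25, -23, -105), (25, -11, -106), (24, -8, -105), (25, -1, -105), (26, 7, -106), (25, 11, -105), (26, 23, -107), (33, 31, -116), (25, 67, -108)]
350 [(20, -79, -113), (-40, -116, -47), (27, -29, -118), (20, -23, -110), (21, -10, -111), (21, -8, -111), (21, -1, -111), (20, 7, -110), (20, 10, -111), (21, 22, -111), (25, 32, -117), (11, 76, -103)]
380 [(24, -66, -126), (-48, -110, -58), (16, -31, -117), (-3, -28, -97), (-54, -20, -49), (-54, -15, -49), (-54, 0, -49), (-45, 15, -58), (-54, 23, -49), (6, 25, -107), (16, 33, -117), (3, 76, -107)]
```

View pics/w.png

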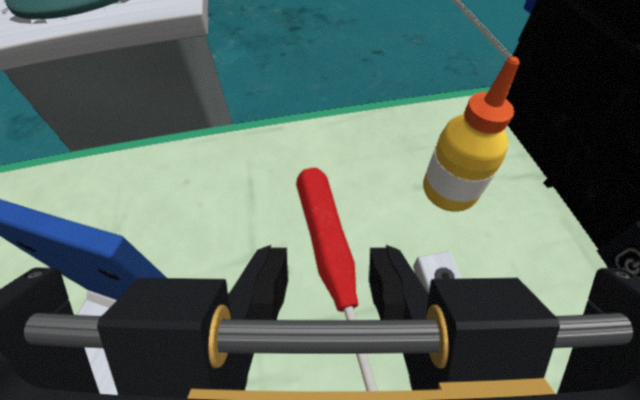

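```bash
cat >> h.py <<'E'
L=.031  # physical fingertips lie L behind the reported TCP
def tp_(tip,r): return np.array(tip)+L*r.as_matrix()[:,2]
E
cat > g.py <<'E'
from h import *
np.set_printoptions(precision=4,suppress=True)
st=manip.state
r=tilt(-.27,.91); rv=r.as_rotvec(); M=r.as_matrix(); tip=np.array([.468,.2358,.0105])
# clearance check in physical tip frame (body: |x|<37.5, |y|<93.5, z<-64)
for n,q in dict(Lin=(.4985,.1607,.095),Lout=(.4924,.1636,.095),Rin=(.467,.1009,.095),flux60=(.443+.013,.324-.013,.06),flux75=(.443+.012,.324-.01,.075)).items(): print(n,(np.array(q)-tip)@M*1000)
E
python3 g.py
```

```text
Lin [ 36.3777 -64.2439 -90.884 ]
Lout [ 40.4607 -63.076  -85.6318]
Rin [  45.2207 -130.2794  -79.5086]
flux60 [58.4892 69.2748 -5.4136]
flux75 [ 71.4144  71.8994 -13.2271]
```

```bash
sed -i 's/^r=tilt.*/r=tilt(.08,.85); rv=r.as_rotvec(); M=r.as_matrix(); tip=np.array([.466,.2357,.0105])/' g.py
cat >> g.py <<'E'
p=st()["tool_pos"]; m0=R.from_rotvec(st()["tcp_rot"]).as_matrix()
manip.move_linear(p+[0,0,.10],rate=.2)
manip.move_pose(tp_(tip+[0,0,.10],r),rv)
manip.move_linear(tp_(tip+[0,0,.025],r),rate=.15); print(st()["contact_force"])
manip.move_linear(tp_(tip,r),rate=.05); print(st()["contact_force"],st()["tool_pos"])
manip.set_gripper(0,25); s=st(); print(s["gripper_width"],s["grasp_force"],s["contact_force"],s["clock"])
if s["gripper_width"]>.01:
    manip.move_linear(tp_(tip+[0,0,.2],r),rate=.2); s=st(); print(s["gripper_width"],s["grasp_force"],s["contact_force"],s["clock"])
E
python3 g.py
```

```text
Lin [ 46.058  -77.3574 -75.6042]
Lout [ 49.9181 -73.9792 -71.2102]
Rin [  69.935  -134.4488  -48.4243]
flux60 [ 39.7956  75.8583 -29.7013]
flux75 [ 51.5645  78.9286 -39.0323]
[ 0.3311  0.2435 -0.5249]
[-0.05   -0.1316  1.1718] [ 0.4425  0.2339 -0.0101]
0.01929450030964524 24.888158305579395 [ 0.0868 -0.0939  1.348 ] 14.85
0.01964909133604097 24.871120402941642 [-0.2732  0.8945 -0.849 ] 16.0
```

```bash
cat > p.py <<'E'
from h import *
np.set_printoptions(precision=4,suppress=True)
st=manip.state
r=tilt(0.05,.85); rv=r.as_rotvec(); tip=np.array([.468,-.2,.0115])
manip.move_pose(tp_(tip+[0,0,.2],r),rv); print(st()["gripper_width"])
manip.move_linear(tp_(tip+[0,0,.02],r),rate=.2)
manip.move_linear(tp_(tip,r),rate=.05); print(st()["contact_force"],st()["gripper_width"])
manip.set_gripper(.045); manip.dwell(.2)
manip.move_linear(tp_(tip+[0,0,.15],r),rate=.2); print(st()["clock"])
manip.move_pose((.47,.0,.25),down(-.5+np.pi/2))  # clear towards bracket, tool y along bracket y
manip.set_gripper(0)
d=cap("top"); c=cap("scene"); print(st()["clock"])
import pickle; pickle.dump((d,c),open("mid.pkl","wb"))
for nm,q in(("top",d),("scene",c)):
    im=q["image"].astype(int); m=((im[...,2]>110)&(im[...,1]<70)&(im[...,0]<80)).astype(np.uint8)
    k,l,s,ce=cv2.connectedComponentsWithStats(m)
    for i in range(1,k):
        if s[i,4]>60: print(nm,s[i],bydepth(q,[ce[i]])[0])
E
python3 p.py
```

```text
0.019714606925116774
[ 0.4807  0.0237 -1.8649] 0.019397530079178056
20.85
22.65
top [300 176   9  10  68] [0.6624 0.1761 0.1139]
scene [100  29  22  46 411] [1.0271 1.6149 0.1202]
scene [442 339  21  46 286] [ 0.4492 -0.2002  0.0209]
```

```bash
cat > tip.py <<'E'
from h import *
np.set_printoptions(precision=4,suppress=True)
st=manip.state
c=np.array([.475,.1355]); yaw=-.5; xb=np.array([np.cos(yaw),np.sin(yaw)]); rv=down(yaw+np.pi/2); r=R.from_rotvec(rv)
P=lambda front,z: tp_(np.r_[c+xb*(front+.0085),z],r)
manip.move_pose(P(.03,.17),rv)
manip.move_linear(P(.03,.075),rate=.2); print(st()["contact_force"])
for f,z in[(.008,.075),(-.017,.070),(-.043,.060),(-.052,.054)]:
    manip.move_linear(P(f,z),rate=.06); print(f,st()["contact_force"])
manip.dwell(.4); print(st()["contact_force"])
manip.move_linear(P(-.045,.2),rate=.25)
w=cap("wrist"); print(st()["clock"]); 
import pickle; pickle.dump(w,open("tipw.pkl","wb")); cv2.imwrite("pics/tipw.png",w["image"])
E
python3 tip.py
```

```text
[-0.1432  0.4379  1.183 ]
0.008 [-0.2584 -0.3987  0.8719]
-0.017 [ 1.1548 -0.4807 -0.1209]
-0.043 [-0.3739 -0.0895  0.3545]
-0.052 [-0.1504 -0.7133 -0.9276]
[-0.1238  0.5719 -0.035 ]
27.2
```

View pics/tipw.png

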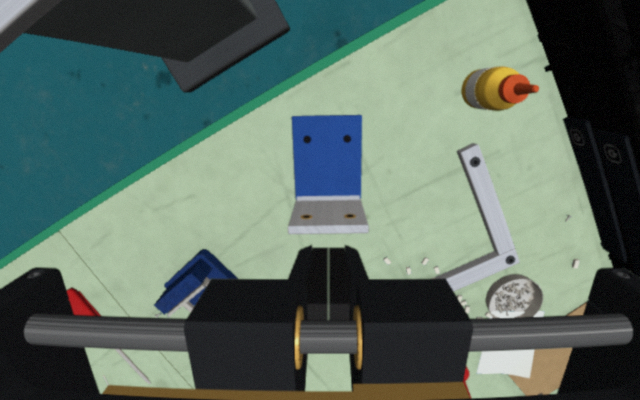

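Run:
```python
from h import *
import pickle
np.set_printoptions(precision=4,suppress=True)
w=pickle.load(open("tipw.pkl","rb"))
A=atz(w,[(289,233),(367,233)],.08); B=atz(w,[(289,227),(368,227)],.08); C=atz(w,[(291,116),(361,115)],.008); S=atz(w,[(475,162),(510,260)],.014)
print(A,B,C,S,sep="\n"); print(bydepth(w,[(310,230),(340,230),(327,160)]))
for a,b in((A[0],A[1]),(C[0],C[1])): v=b-a; print(np.linalg.norm(v),np.arctan2(-v[0],v[1]))
m=C.mean(0)[:2]; o=A.mean(0)[:2]; print(o, m, np.linalg.norm(o-m))
print(S[1]-S[0],np.arctan2((S[1]-S[0])[1],(S[1]-S[0])[0]))
```

```text
[[0.4554 0.105  0.08  ]
 [0.4874 0.1636 0.08  ]]
[[0.4506 0.1078 0.08  ]
 [0.4828 0.1668 0.08  ]]
[[0.3726 0.1469 0.008 ]
 [0.4046 0.2074 0.008 ]]
[[0.4999 0.2879 0.014 ]
 [0.6245 0.2837 0.014 ]]
[[0.4623 0.1216 0.0779]
 [0.4747 0.1442 0.0777]
 [0.4282 0.1566 0.0061]]
0.06676537891405825 -0.49971325016467966
0.06847378512330028 -0.4867020979703874
[0.4714 0.1343] [0.3886 0.1771] 0.09321782512719543
[ 0.1246 -0.0042  0.    ] -0.03350495162501389
```

```bash
cat > home.py <<'E'
from h import *
np.set_printoptions(precision=4,suppress=True)
st=manip.state
o=np.array([.472,.135]); yw=-.495; H=np.array([.6135,.2397]); yh=-.033; off=.010; z=.045
ax=lambda a:(np.array([np.cos(a),np.sin(a)]),np.array([-np.sin(a),np.cos(a)]))
def pose(oo,a,z,flip): # bracket origin -> TCP pose
    x,y=ax(a); r=R.from_rotvec(down(a+flip)); return tp_(np.r_[oo-.004*x+off*y,z],r),r.as_rotvec()
best=None
for f in(0,np.pi,-np.pi):
    js=[inverse_kinematics(*pose(o,yw,z,f)),inverse_kinematics(*pose(H,yh,z,f))]
    if any(j is None for j in js): continue
    print(f,js[0][5],js[1][5]); m=max(abs(j[5]) for j in js)
    if best is None or m<best[0]: best=(m,f)
f=best[1]
manip.set_gripper(.04)
p,rv=pose(o,yw,.16,f); manip.move_pose(p,rv)
manip.move_linear(pose(o,yw,z+.04,f)[0],rate=.2); print(st()["contact_force"])
manip.move_linear(pose(o,yw,z,f)[0],rate=.08); print(st()["contact_force"])
manip.set_gripper(0,30); s=st(); print("grip",s["gripper_width"],s["contact_force"],s["clock"])
assert .005<s["gripper_width"]<.012
x,y=ax(yh)
for q in((.535,.195),H-.006*x-.006*y):
    p,rv=pose(np.array(q),yh,z,f); manip.move_linear(p,rate=.08,rot=rv); s=st(); print(s["contact_force"],s["moment"],s["gripper_width"],s["clock"])
def push(d,thr,nmax=14):
    f0=st()["contact_force"]
    for i in range(nmax):
        p=st()["tool_pos"] if i==0 else p
        p=p+np.r_[d*.001,0]; manip.move_linear(p,rate=.03); F=(st()["contact_force"]-f0)[:2]@d
        if F<-thr: break
    print("push",i+1,F,st()["tool_pos"],st()["contact_force"],st()["clock"])
push(y,6); push(x,10); push(y,6,4)
d=cap("wrist")
import pickle; pickle.dump(d,open("home.pkl","wb"))
E
python3 home.py
```

```text
0 0.7433647099536635 0.38401760417047504
[-0.6586  0.4449  0.2873]
[ 0.385   0.0732 -0.0271]
grip 0.007936529045803498 [-0.1291 -0.96    1.6699] 31.0583
[ 0.2504 -2.1859  4.1356] [-0.2488  0.156   0.0735] 0.007620174572216547 32.25
[-3.6047 -0.9399  7.1912] [-0.2222  0.5941  0.0357] 0.007590639434918306 33.425
push 9 -6.880184933797222 [0.6031 0.2513 0.0144] [ 0.1545 -7.948   7.1319] 35.675
push 13 -11.356954435610968 [0.6117 0.2507 0.0142] [-11.0661  -3.6288  13.33  ] 38.925
push 3 -6.524048533061909 [0.6107 0.2512 0.0145] [ -2.809  -10.429   10.0595] 39.725
```

```bash
cat > look.py <<'E'
from h import *
import pickle
np.set_printoptions(precision=4,suppress=True)
st=manip.state
manip.set_gripper(.03); p=st()["tool_pos"]; manip.move_linear(p+[0,0,.10],rate=.2)
manip.move_linear(p+[-.10,0,.16],rate=.25)
w=cap("wrist"); pickle.dump(w,open("fin.pkl","wb")); print(st()["clock"],st()["contact_force"])
sc=cap("scene"); pickle.dump(sc,open("fins.pkl","wb"))
c=proj(w,[.56,.24,.03])[0]; print(c)
o=np.zeros((600,800,3),np.uint8); o[:400,:640]=w["image"]
o[400:600,:400]=cv2.resize(sc["image"][180:280,200:400],(400,200),interpolation=cv2.INTER_CUBIC)
cv2.imwrite("pics/fin.png",o)
E
python3 look.py
```

```text
41.6 [ 0.3803 -0.2678 -0.0668]
[379.1199 187.6335]
```

View pics/fin.png

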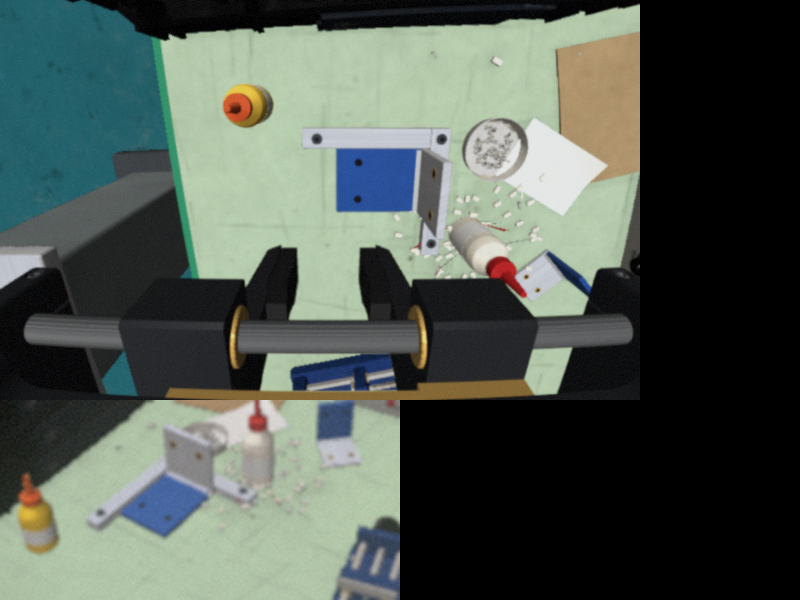

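The bracket lies on its blue leg against both bars: left edge at row 149 along the left bar, bare leg upright at (430,195). Both bottles and the dish are still standing. I'll check it in numbers.

Run:
```python
from h import *
import pickle
np.set_printoptions(precision=4,suppress=True)
w=pickle.load(open("fin.pkl","rb")); c=cloud(w)
S=atz(w,[(316,139),(441.5,139),(431,243)],.014); print("screws",S)
v=S[1]-S[0]; yaw=np.arctan2(v[1],v[0]); u=S[1]-S[2]; yaw2=np.arctan2(-u[0],u[1]); print("yaw",yaw,yaw2); a=(yaw+yaw2)/2
Rm=np.array([[np.cos(a),-np.sin(a)],[np.sin(a),np.cos(a)]]); O=S[1,:2]-Rm@[.01,.01]
f=lambda P:np.c_[(P[:,:2]-O)@Rm,P[:,2]]*1000
print("near leg corners",f(atz(w,[(336.5,149.5),(337,212.5)],.008)))
poly=np.array([[421,162],[434,172],[434,215],[424,200]]); m=np.zeros((400,640),np.uint8); cv2.fillPoly(m,[poly],1)
q=f(c[m>0]); med=np.median(q,0); q=q[abs(q[:,0]-med[0])<12]
A=np.c_[q[:,1:],np.ones(len(q))]; k=np.linalg.lstsq(A,q[:,0],rcond=None)[0]; print("inner face x = k.(y,z,1)",k,len(q),q.min(0),q.max(0))
b=f(c[165:205,350:400].reshape(-1,3)); A=np.c_[b[:,:2],np.ones(len(b))]; print("blue z plane",np.linalg.lstsq(A,b[:,2],rcond=None)[0],np.median(b[:,2]))
s=pickle.load(open("fins.pkl","rb")); s0=pickle.load(open("scene0.pkl","rb"))
for n,(x,y) in dict(glue=(329,208),flux=(219,243)).items(): print(n,bydepth(s0,[(x,y)]),bydepth(s,[(x,y)]))
```

```text
screws [[0.4991 0.2876 0.014 ]
 [0.6244 0.284  0.014 ]
 [0.6209 0.1699 0.014 ]]
yaw -0.029097661754417418 -0.030934016503071596
near leg corners [[-94.8535  -1.6825   8.    ]
 [-93.999  -70.1204   8.    ]]
inner face x = k.(y,z,1) [-0.0018  0.001  -8.2413] 500 [ -9.0919 -50.8743  11.7031] [ -7.4342 -13.3562  68.2751]
blue z plane [-0.2794  0.8627 26.5676] 6.225154507410124
glue [[0.6478 0.1655 0.0518]] [[0.6492 0.1664 0.0504]]
flux [[0.4271 0.3092 0.0429]] [[0.4287 0.3115 0.0404]]
```

```bash
python3 -c "
from h import *
print(order.close_job(), manip.state()['clock'])"
```

```text
the job is handed in; nothing more can be done
the job is handed in; nothing more can be done
```

The job is handed in, but its verdict was not reported: by my measurements the bracket is home on its blue leg within about 1 mm of both bars with the bare leg upright, the screwdriver lies at y ≈ -0.20 right of the vice, both bottles and the dish are where they stood, and the clock read about 42 s.

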